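# Pin the coral mount and hold the fixture plate run out to its line

## Robot

A 6-joint arm with a two-finger parallel gripper is mounted at the origin on a cart in front of the work surface, level with it; the furniture and walls round the work are solid. World frame = base frame: x ahead of the robot, y to its left, z up, the work surface at z = 0. Lengths are in m, angles in rad, forces in N, time in s.
With the tool pointing down it reaches from about 0.35 to 0.775 m from the base axis. Payload 7.3 kg.
Tool frame: the origin (TCP) lies at the centre of the arm's flange, where the gripper is bolted on; the fingertips stand 178 mm ahead of it and the grasp point (between the pads) lies 159 mm ahead of it; z points along the fingers, y is the line along which they close (so a half turn about z gives the same grasp; the last joint's range is limited). The gripper opens to 92 mm and grips with 3 to 60 N. Pads are 19 mm wide; open, the fingers measure 130 mm over their backs; the gripper's body (75 mm by 190 mm) begins 47 mm behind the grasp point.
Start: joints at [1.152, 0.342, 1.524, -0, 1.275, -0.146], TCP at [0.141, 0.506, 0.405] pointing down, gripper open.
Joint ranges: [-2.53, 2.53], [-0.77, 2.02], [0.04, 2.7], [-1, 4.14], [0.28, 2.66], [-3.11, 3.11]. Speed limits (rad/s): [2.57, 2.57, 3.14, 3.14, 3.14, 3.14].

## Interface

Orientations are given as a rotation vector (axis times angle).
In Python, from workcell import readout, imaging, job gives the robot as it stands.
- The arm moves only by the tool drive_tool, never from a script. Its arguments are lists of equal length, an entry for each row: "grip": the finger opening in m, from 0 to 0.0918; "delta_pos": the shift along the tool's x, y, z in m, a list of three; "yaw": the turn about the tool's z in degrees. A call has 1 to 12 rows; each row is the pose to reach, as a shift and turn from the pose commanded when the call began, along the tool's axes at that moment; what a row does not reach only later rows make up. A row lasts 1/8 s, in which the tool goes at most 62.5 mm and 10.7 degrees, less where a joint would pass 70% of its speed; a pose out of reach is approached as far as the arm can. A call with a gripper value outside its range is refused whole. The fingers move at their own pace and stop on an object; the grip force is fixed at half the most. Time passes only in rows, so rows that repeat a pose let the fingers close. It gives the time, the measured TCP pose, the force, the opening and the grip force at its end, in the units of the state.
- readout.get_state(): the state, without advancing time (a new reading comes with each control period).
- imaging.snapshot(name): name is "scene" or "top" or "wrist"; returns the picture (420x560x3 uint8, blue, green, red); there is no depth.
- imaging.camera_model(name): a dict with "fx", "fy", "cx", "cy" (pixels), "view" (4x4, takes a point from world to camera coordinates). Camera axes: x right, y up, looking along -z (the intrinsics and any distortion apply to the point x, -y, -z); pixel columns grow to the right and rows downward; lengths in m; the calibration is good to about 2 mm. A picture is of the moment at which its call begins: read the wrist's pose just before it. camera_model takes no time and is no camera call; for the wrist camera it gives the pose at the moment of the call.
- job.job_done(): hands the job in; it is judged then, once.
Trained networks look in the newest picture that a camera, given by its name, has taken for a name from the list of things; names that differ only in an ending like _2 or _b are one class to them, and where a whole thing is asked for, a point or a joint stands for the part that bears it (a point fixed in the world has none). Each returns a list of dicts, best first, with "score" (0 to 1); they miss things now and then, are a little off and sometimes report something else, mostly with a low value. They report only what shows in the picture. A call takes as long as a camera call. They do not tell look-alikes from the thing itself.
- imaging.boxes_of(camera, query): "bbox" ([left, top, width, height] as shares, 0 to 1, of the picture: columns of its width, rows of its height, round what is visible of it).
- imaging.mark_of(camera, query): "centre" ([column, row] as shares, 0 to 1, of the picture: columns of its width, rows of its height: a listed point, or the origin of a listed thing).
The state is a dict: "time_s": time; "q": joint angles; "joint_velocities": joint speeds; "tau": joint torques, N m; "tool_pos": TCP position; "tool_rot": TCP orientation; "contact_force": force on the tool from outside, world axes, zero at the start; "moment": the same for the moment, N m; "finger_gap": finger opening in m; "gripper_force": force on a finger pad.
Only numpy, scipy, OpenCV 4.12 (cv2) and the standard library are available. Lean on these libraries where they do the work, as an engineer would, in place of code of your own. Each camera call takes 0.05 s, during which the arm holds its last target. There are 200 camera calls.

## Task

Take the red pin out of its wooden stand and push it fully home, down through the hole in the white coral mount into the aluminium plate beneath. Then slide the plate outward along the blue riser, coral end first and always flat on the riser, until the red line across the plate stands over the riser's front edge; so far out it would tip by itself, so finish while still holding the plate level with the gripper and do not let go. Leave the black can and the bottle behind the riser where they stand.

Things in the scene. Friction and masses are not known exactly. Their poses are not given: they have to be found in the camera images.
- riser: Fixed blue block, 180 mm along its x, 124 mm wide, 50 mm high, with small clamp feet; origin at the centre of its underside. Its -x is the outward direction in which the plate slides (roughly world +y). Two aluminium rails on top along its long sides, 8 mm high, inner faces 90 mm apart, guide the plate with 3 mm play a side; yellow rail ends mark its front edge.
- riser_edge (a point): Middle of the riser's front (outward, -x) top edge, 50 mm above the desk; x, y, z axes as the riser's.
- plate: Loose aluminium plate, 220 mm along its x, 84 mm wide, 12 mm thick, about 0.32 kg, flat on the riser between the rails, its front (-x) end 5 to 30 mm past the riser's front edge at the start; origin at the centre of its underside. 6 mm steel lips hold the mount sideways. At the mark, with mount and pin aboard, it tips over the riser's edge when let go.
- plate_line (a point): Middle of the red line across the plate's top, 130 mm behind the plate's front end (plate x = +20 mm); at the end it must stand over point riser_edge. The slide is 100 to 125 mm.
- plate_handle (a point): Centre of the black handle bar near the plate's rear end (plate x = +85 mm): bar 14 mm thick along plate x, 64 mm long along plate y, 16 mm high; its top is 32 mm, its underside 16 mm above the plate's top, a leg under each end. Best gripped from above across its 14 mm thickness (jaws closing along plate x).
- plate_hole (a point): Axis of the 12 mm through hole in the plate at the plate's underside (plate x = -30 mm), straight under the mount's hole; axes as the plate's.
- mount_hole (a point): Mouth of the mount's 12 mm through hole, in its top face 72 mm above the desk. The mount is a loose white slab 94 x 70 x 10 mm lying on the plate, with a brown coral 36 mm high fixed on it, 0.16 kg together. The coral's near side is 26 mm from the hole's axis, outward (plate -x), so hold the pin with the jaws closing along plate y.
- pin_tip (a point): Foot of the loose red pin, on its axis: shaft 10 mm diameter, 20 mm long, its foot tapered over the last 4 mm; z axis points up the pin. Fully home its flange lies on the mount and this point is 2 mm above the plate's underside.
- pin_knob (a point): Centre of the pin's knob, 39 mm above its foot: the knob is a cylinder of 16 mm diameter, 30 mm high, standing on a flange of 24 mm diameter, 4 mm thick. The whole pin is 54 mm high. At the start it stands upright in the wooden stand with the flange on the stand's top, the knob's centre 49 mm above the desk.
- pin_stand: Fixed wooden block 50 x 50 x 30 mm with a 12 mm hole in which the pin stands; origin at the centre of its underside. The pin must be lifted 20 mm to come clear.
- objective_can: Bystander: loose black can, 57 mm diameter, 68 mm high, standing behind the riser; origin at the centre of its underside.
- lens_bottle: Bystander: loose small bottle, pale blue with a white cap, 34 mm diameter, 105 mm high, standing behind the riser; origin at the centre of its underside.
Mind the look-alikes: they are no part of the job. Of the things that look like the part that bears pin_tip, the smallest one is meant.

How it is judged:
By the outcome, as a careful person would: the job done as asked, in the order asked, and still so for the second after the job is handed in, while the arm keeps its last pose, push and grip.
It also fails if it takes over 48 s, if anything falls off the work surface, if the arm or the gripper's body presses on something with over 40 N, if the wrist force passes 120 N, or if a joint passes its speed limit or range.

## Working session

There is one attempt and no reset: what is moved stays moved. The work goes in short steps, Python scripts to look and compute and a tool call to move; the robot and the scene stay as the last step left them, time stands still between calls to the robot, and variables do not carry over. Pictures are saved under pics/ and viewed, at most 10 in all, crops included, and the job is handed in when it is done.

Besides the shell and the picture viewer there is one more tool, called after "Emit:" in YAML: its name, and indented under it one key for each argument. drive_tool: Moves the arm, as the interface text tells. Its arguments: {"type":"object","properties":{"grip":{"type":"array","items":{"type":"number"}},"delta_pos":{"type":"array","items":{"type":"array","items":{"type":"number"}}},"yaw":{"type":"array","items":{"type":"number"}}},"required":["grip","delta_pos","yaw"]}

```bash
mkdir -p pics
cat > h.py <<'E'
import numpy as np, cv2
from workcell import readout, imaging, job
from scipy.spatial.transform import Rotation as R
def ray(cam,u,v):
    m=imaging.camera_model(cam); V=np.array(m["view"])
    p=np.array([[[u,v]]],float)
    K=np.array([[m["fx"],0,m["cx"]],[0,m["fy"],m["cy"]],[0,0,1]])
    d=m.get("dist",m.get("distortion"))
    n=cv2.undistortPoints(p,K,None if d is None else np.array(d,float))[0,0]
    dc=np.array([n[0],-n[1],-1.]); Rw=V[:3,:3].T
    return -Rw@V[:3,3], Rw@dc
def atz(cam,u,v,z):
    o,d=ray(cam,u,v); return o+d*(z-o[2])/d[2]
def tri(c1,p1,c2,p2):
    o1,d1=ray(c1,*p1);o2,d2=ray(c2,*p2)
    s=np.linalg.lstsq(np.c_[d1,-d2],o2-o1,rcond=None)[0]
    a=o1+d1*s[0];b=o2+d2*s[1]; return (a+b)/2,np.linalg.norm(a-b)
E
python3 - <<'E'
from h import *
np.set_printoptions(precision=4,suppress=True)
for c in ["scene","top","wrist"]:
    im=imaging.snapshot(c); cv2.imwrite(f"pics/{c}0.png",im)
    print(c,{k:v for k,v in imaging.camera_model(c).items() if k!="view"})
    for q in ["pin_knob","pin_stand","plate_line","plate_handle","mount_hole","riser_edge","objective_can","lens_bottle"]:
        print(q,[(round(r["score"],2),[round(r["centre"][0]*560,1),round(r["centre"][1]*420,1)]) for r in imaging.mark_of(c,q)[:5]])
print(readout.get_state())
E
```

```text
scene {'fx': 391.61268072925947, 'fy': 391.61268072925947, 'cx': 291.42876311092374, 'cy': 221.77782026658042}
pin_knob [(0.8, [311.1, 263.9]), (0.73, [399.0, 299.2]), (0.68, [355.5, 280.9])]
pin_stand [(0.63, [351.0, 302.0])]
plate_line [(0.92, [251.0, 223.4]), (0.42, [272.9, 221.4])]
plate_handle [(0.67, [228.9, 222.4]), (0.64, [273.6, 226.0])]
mount_hole [(0.81, [228.6, 213.1])]
riser_edge [(0.22, [351.7, 299.3])]
objective_can [(0.94, [281.9, 209.1])]
lens_bottle [(0.88, [328.8, 222.2]), (0.16, [247.1, 247.6])]
top {'fx': 511.43940053061544, 'fy': 511.43940053061544, 'cx': 284.26549069639515, 'cy': 203.42751671763202}
pin_knob [(0.61, [386.7, 261.4]), (0.58, [350.3, 251.5]), (0.49, [316.4, 256.9])]
pin_stand [(0.76, [346.1, 248.9])]
plate_line [(0.96, [238.8, 234.5])]
plate_handle [(0.65, [270.9, 239.3])]
mount_hole [(0.94, [226.4, 230.8])]
riser_edge []
objective_can [(0.78, [226.3, 157.4])]
lens_bottle [(0.5, [279.0, 153.2])]
wrist {'fx': 324.2404830573695, 'fy': 324.2404830573695, 'cx': 280.52617784909046, 'cy': 209.11757555603756}
pin_knob []
pin_stand []
plate_line []
plate_handle []
mount_hole []
riser_edge []
objective_can []
lens_bottle []
{'time_s': 1.35, 'q': array([ 1.152 ,  0.342 ,  1.5241,  0.    ,  1.2754, -0.146 ]), 'joint_velocities': array([-0.0011, -0.0002, -0.    ,  0.0009, -0.    ,  0.0005]), 'tau': array([ -0.0011, -43.1152, -24.4468,   0.0716,   0.0486,  -0.    ]), 'tool_pos': array([0.1414, 0.5056, 0.4047]), 'tool_rot': array([0.4272, 3.1124, 0.0002]), 'contact_force': array([ 0.3111,  0.1398, -0.0845]), 'moment': array([ 0.0599,  0.0044, -0.0016]), 'gripper_force': 0.0, 'finger_gap': 0.09168185784719057}
```

View pics/scene0.png

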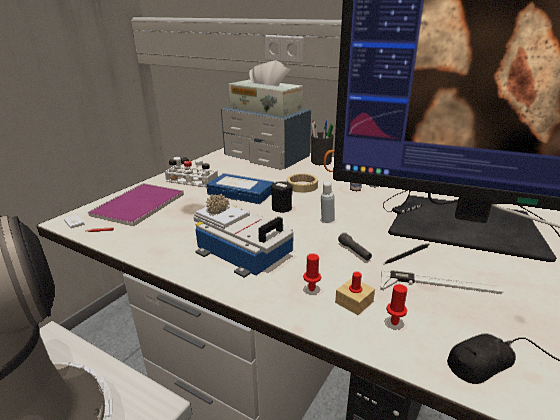

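View pics/top0.png

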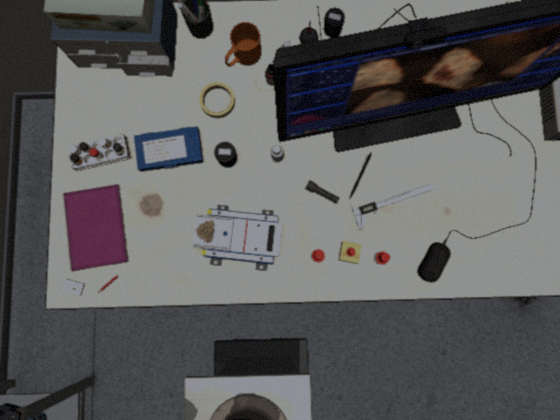

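Run:
```python
from h import *
np.set_printoptions(precision=4,suppress=True)
for c in ["scene","top"]:
    V=np.array(imaging.camera_model(c)["view"]); print(c,-V[:3,:3].T@V[:3,3])
for n,a,b in [("A",(311.1,263.9),(316.4,256.9)),("A-",(311.1,263.9),(350.3,251.5)),("A--",(311.1,263.9),(386.7,261.4)),
 ("B",(355.5,280.9),(350.3,251.5)),("C",(399,299.2),(386.7,261.4)),("line",(251,223.4),(238.8,234.5)),("mh",(228.6,213.1),(226.4,230.8)),
 ("handle",(273.6,226),(270.9,239.3)),("can",(281.9,209.1),(226.3,157.4)),("bot",(328.8,222.2),(279,153.2)),("stand",(351,302),(346.1,248.9))]:
    print(n,*tri("scene",a,"top",b))
i=cv2.imread("pics/top0.png"); j=cv2.imread("pics/scene0.png")
a=cv2.resize(i[200:300,180:420],None,fx=3.3,fy=3,interpolation=cv2.INTER_CUBIC)
b=cv2.resize(j[190:320,200:440],None,fx=3.3,fy=2.28,interpolation=cv2.INTER_CUBIC)
cv2.imwrite("pics/crop1.png",np.vstack([a,b])[:600])
```

```text
scene [-0.0886 -0.4572  0.4701]
top [ 0.3814 -0.1084  1.3484]
A [ 0.4451 -0.1849  0.0594] 0.0073687606227349454
A- [ 0.4342 -0.2335  0.0883] 0.07050952977867624
A-- [ 0.3892 -0.2868  0.1419] 0.12756500843237645
B [ 0.4562 -0.2707  0.0462] 0.004006981214522256
C [ 0.4276 -0.3573  0.0613] 0.00121937036892788
line [0.5104 0.0043 0.0613] 0.019548884753492233
mh [0.5101 0.0455 0.0766] 0.00998145243370092
handle [ 0.4909 -0.0732  0.086 ] 0.009368297103060615
can [ 0.7236  0.0479 -0.0062] 0.004884352536545412
bot [ 0.7311 -0.0932 -0.0114] 0.0010198280718374754
stand [ 0.4657 -0.265  -0.011 ] 0.00022904431253952052
```

View pics/crop1.png

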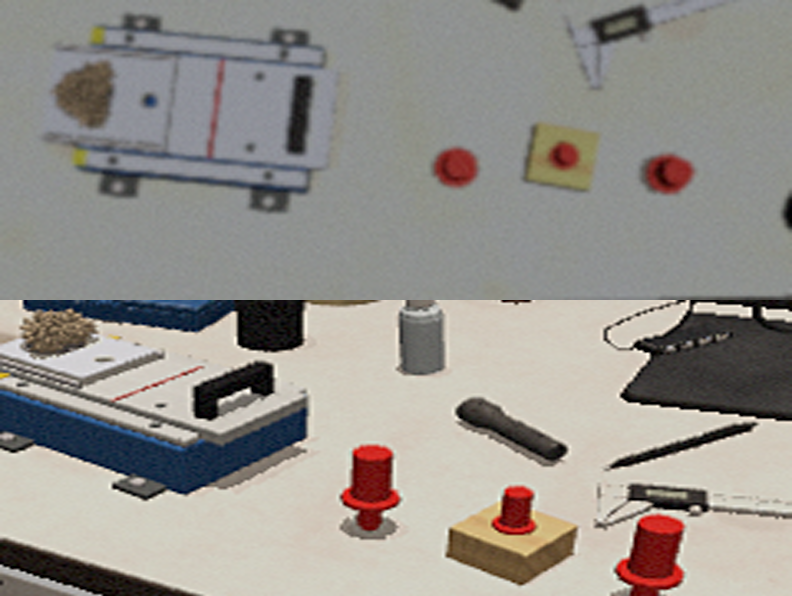

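Look-alikes of the pin (scene pixels): left red pin (311,264) and right red pin (399,299), both large and standing free; the middle one (355,281) is in the wooden stand and smallest, so I choose that one. The crop confirms it. The coral mount is at (228,213), the handle at (271,228), and the riser's front is to the left.

Run:
```python
from h import *
np.set_printoptions(precision=4,suppress=True)
s=readout.get_state(); print(R.from_rotvec(s["tool_rot"]).as_matrix())
for n,p,z in [("pin",(350.3,251.5),.052),("hole",(226.4,230.8),.072),("line",(246,236),.062),("linenet",(238.8,234.5),.062),("handle",(270.9,239.3),.094),("railA",(212.6,212),.058),("railB",(276,220),.058),("railC",(207,253),.058),("railD",(272,262),.058)]:
    print(n,atz("top",*p,z))
V=np.array(imaging.camera_model("wrist")["view"]);print(-V[:3,:3].T@V[:3,3]-s["tool_pos"], V[:3,:3])
```

```text
[[-0.963   0.2694  0.    ]
 [ 0.2694  0.963   0.0001]
 [-0.      0.0001 -1.    ]]
pin [ 0.455  -0.2681  0.052 ]
hole [0.5138 0.0422 0.072 ]
line [ 0.5003 -0.006   0.062 ]
linenet [0.5046 0.0121 0.062 ]
handle [ 0.4876 -0.0696  0.094 ]
railA [0.5643 0.0786 0.058 ]
railB [ 0.5394 -0.0825  0.058 ]
railC [0.4604 0.0932 0.058 ]
railD [ 0.4336 -0.07    0.058 ]
[-0.0675  0.0191 -0.0197] [[ 0.2701  0.9628  0.0014]
 [-0.9286  0.2608 -0.264 ]
 [-0.2546  0.07    0.9645]]
```

Emit:
drive_tool:
  grip: [0.0918,0.0918,0.0918,0.0918,0.0918,0.0918,0.0918,0.0918]
  delta_pos:
    - [-0.38,-0.21,0]
    - [-0.38,-0.21,0]
    - [-0.38,-0.21,0]
    - [-0.38,-0.21,0]
    - [-0.38,-0.21,0]
    - [-0.38,-0.21,0]
    - [-0.38,-0.21,0]
    - [-0.38,-0.21,0]
  yaw: [83,83,83,83,83,83,83,83]

```text
time_s: 2.35
tool_pos: [0.4533, 0.198, 0.4045]
tool_rot: [2.392, 2.035, 0.001]
contact_force: [-0.4, 0.3, -0.4]
finger_gap: 0.0918
gripper_force: 0.0
```

Emit:
drive_tool:
  grip: [0.05,0.05,0.05,0.05,0.05,0.05,0.05,0.05,0.05,0.05]
  delta_pos:
    - [-0.46,0.077,0.105]
    - [-0.46,0.077,0.105]
    - [-0.46,0.077,0.105]
    - [-0.46,0.077,0.105]
    - [-0.46,0.077,0.105]
    - [-0.46,0.077,0.105]
    - [-0.46,0.077,0.105]
    - [-0.46,0.077,0.105]
    - [-0.46,0.077,0.105]
    - [-0.46,0.077,0.105]
  yaw: [0,0,0,0,0,0,0,0,0,0]

```text
time_s: 3.6
tool_pos: [0.4578, -0.2648, 0.2997]
tool_rot: [-2.382, -2.047, -0.0]
contact_force: [-0.2, -0.4, 0.1]
finger_gap: 0.0504
gripper_force: 0.0
```

```bash
cat > look.py <<'E'
from h import *
import sys
np.set_printoptions(precision=4,suppress=True)
s=readout.get_state(); M=R.from_rotvec(s["tool_rot"]).as_matrix(); print(s["tool_pos"]); print(M)
im=imaging.snapshot("wrist"); cv2.imwrite(f"pics/{sys.argv[1]}.png",im)
for a in sys.argv[2:]:
    q,z=a.split(":"); z=float(z)
    for r in imaging.mark_of("wrist",q)[:3]:
        u,v=r["centre"][0]*560,r["centre"][1]*420; p=atz("wrist",u,v,z)
        print(q,round(r["score"],2),(round(u,1),round(v,1)),p,"tool:",M.T@(p-s["tool_pos"]))
E
python3 look.py w1 pin_knob:0.049 pin_stand:0.0 pin_tip:0.010
```

```text
[ 0.4578 -0.2648  0.2997]
[[ 0.1503  0.9886 -0.0003]
 [ 0.9886 -0.1503  0.0008]
 [ 0.0007 -0.0004 -1.    ]]
pin_knob 0.7 (282.1, 229.0) [ 0.459  -0.2718  0.049 ] tool: [-0.0069  0.0023  0.2507]
pin_knob 0.69 (274.9, 329.6) [ 0.4402 -0.3571  0.049 ] tool: [-0.0941 -0.0034  0.2506]
pin_stand 0.82 (279.9, 212.3) [ 0.4573 -0.2724  0.    ] tool: [-0.0078  0.0007  0.2997]
pin_tip 0.57 (279.9, 216.6) [ 0.4572 -0.2735  0.01  ] tool: [-0.0089  0.0008  0.2897]
```

View pics/w1.png

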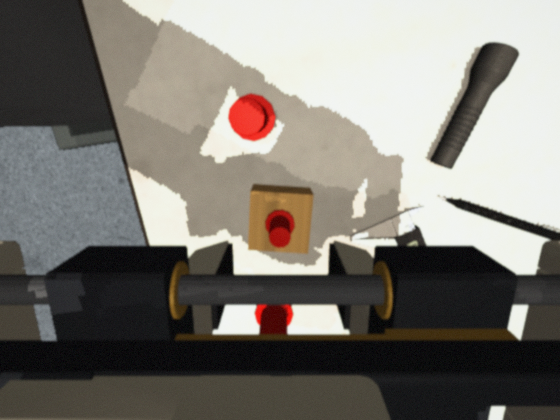

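Wrist view: the small pin is in its stand at (280,228), the large one at (251,117) and the other at (274,318). The needed shift is about -8 mm in x and +1 mm in y.

Emit:
drive_tool:
  grip: [0.05,0.05,0.05,0.05,0.05,0.05,0.0,0.0,0.0,0.0,0.0,0.0]
  delta_pos:
    - [-0.008,0.001,0.0]
    - [-0.008,0.001,0.04]
    - [-0.008,0.001,0.06]
    - [-0.008,0.001,0.075]
    - [-0.008,0.001,0.084]
    - [-0.008,0.001,0.084]
    - [-0.008,0.001,0.084]
    - [-0.008,0.001,0.084]
    - [-0.008,0.001,0.084]
    - [-0.008,0.001,0.084]
    - [-0.008,0.001,0.084]
    - [-0.008,0.001,0.084]
  yaw: [0,0,0,0,0,0,0,0,0,0,0,0]

```text
time_s: 5.3
tool_pos: [0.4572, -0.2734, 0.2159]
tool_rot: [-2.381, -2.047, 0.001]
contact_force: [-5.7, 0.6, 5.8]
finger_gap: 0.0145
gripper_force: 30.0
```

Emit:
drive_tool:
  grip: [0,0,0,0,0,0,0,0,0,0,0,0]
  delta_pos:
    - [0,0,-0.02]
    - [0,0,-0.04]
    - [0,0,-0.08]
    - [0,0.002,-0.11]
    - [0.05,0.004,-0.11]
    - [0.1,0.006,-0.11]
    - [0.15,0.008,-0.11]
    - [0.2,0.008,-0.11]
    - [0.25,0.008,-0.11]
    - [0.28,0.008,-0.11]
    - [0.28,0.008,-0.11]
    - [0.28,0.008,-0.11]
  yaw: [0,0,0,0,0,0,0,0,0,0,0,0]

```text
time_s: 6.8
tool_pos: [0.5077, 0.0018, 0.3256]
tool_rot: [2.382, 2.048, 0.0]
contact_force: [-0.5, 0.0, 0.7]
finger_gap: 0.0148
gripper_force: 30.0
```

```bash
python3 look.py w2 mount_hole:0.072 plate_line:0.062 riser_edge:0.05 pin_tip:0.121 pin_knob:0.16 plate_handle:0.086
```

```text
[0.5077 0.0018 0.3256]
[[ 0.1499  0.9887  0.0002]
 [ 0.9887 -0.1499 -0.0002]
 [-0.0002  0.0003 -1.    ]]
mount_hole 0.7 (270.7, 164.4) [0.5076 0.0424 0.072 ] tool: [ 0.0402 -0.0062  0.2536]
plate_line 0.65 (272.4, 224.9) [ 0.5008 -0.0062  0.062 ] tool: [-0.0089 -0.0056  0.2636]
pin_tip 0.88 (280.6, 240.7) [0.5085 0.0019 0.121 ] tool: [0.0003 0.0008 0.2046]
pin_knob 0.59 (282.9, 268.9) [0.5096 0.0019 0.16  ] tool: [0.0005 0.0019 0.1656]
plate_handle 0.7 (277.2, 314.3) [ 0.4948 -0.0702  0.086 ] tool: [-0.073  -0.002   0.2397]
```

View pics/w2.png

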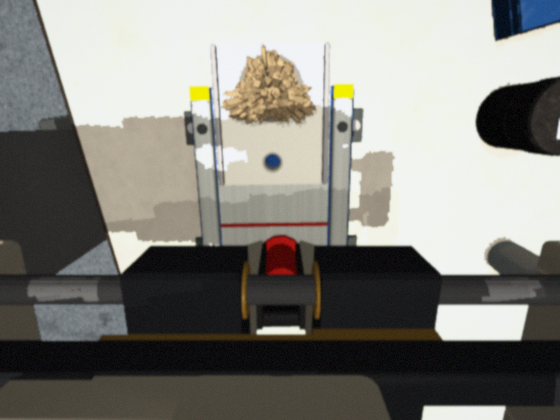

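Run:
```python
from h import *
im=cv2.imread("pics/w2.png"); s=readout.get_state(); M=R.from_rotvec(s["tool_rot"]).as_matrix()
h=im[145:180,255:290]; m=(cv2.cvtColor(h,cv2.COLOR_BGR2GRAY)<140).astype(np.uint8)
n,l,st,c=cv2.connectedComponentsWithStats(m); print(st,c)
k=1+np.argmax(st[1:,4]); u,v=c[k]+[255,145]; p=atz("wrist",u,v,.072);print(u,v,p,M.T@(p-s["tool_pos"]))
hs=cv2.cvtColor(im,cv2.COLOR_BGR2HSV)
m=((hs[...,0]<8)|(hs[...,0]>172))&(hs[...,1]>110); m[:215]=0;m[232:]=0
ys,xs=np.nonzero(m); print(np.polyfit(xs,ys,1),xs.min(),xs.max())
for u in(222,325): print(atz("wrist",u,np.polyval(np.polyfit(xs,ys,1),u),.062))
```

```text
[[  0   0  35  35 991]
 [  9   9  17  17 234]] [[16.97477296 17.05852674]
 [17.10683761 16.75213675]]
272.1068376068376 161.75213675213675 [0.50889893 0.04451548 0.072     ] [ 0.04261103 -0.0051974   0.25370029]
[-1.51022891e-02  2.28431257e+02] 221 326
[4.61426898e-01 1.26885324e-04 6.20000000e-02]
[ 0.54204017 -0.0109743   0.062     ]
```

Emit:
drive_tool:
  grip: [0,0,0,0,0,0]
  delta_pos:
    - [0.02,-0.006,0]
    - [0.042,-0.006,0]
    - [0.042,-0.006,0.02]
    - [0.042,-0.006,0.036]
    - [0.042,-0.006,0.036]
    - [0.042,-0.006,0.036]
  yaw: [0,0,0,0,0,0]

```text
time_s: 7.9
tool_pos: [0.5083, 0.0444, 0.2903]
tool_rot: [2.382, 2.047, 0.001]
contact_force: [0.4, -0.2, 0.2]
finger_gap: 0.0146
gripper_force: 30.0
```

```bash
python3 look.py w3 mount_hole:0.072 pin_tip:0.084 pin_knob:0.123
python3 - <<'E'
from h import *
V=imaging.snapshot("scene"); m=imaging.camera_model("scene"); s=readout.get_state()
p=np.array(m["view"])@np.r_[s["tool_pos"][:2],.075,1]; u=m["cx"]+m["fx"]*p[0]/-p[2]; v=m["cy"]-m["fy"]*p[1]/-p[2]; print(u,v)
u,v=int(u),int(v); a=cv2.resize(V[v-35:v+25,u-40:u+40],(640,480),interpolation=cv2.INTER_CUBIC)[:, :400]
w=cv2.imread("pics/w3.png")[100:310,180:380]; w=cv2.resize(w,(400,480))
cv2.imwrite("pics/c3.png",np.hstack([a,w]))
E
```

```text
[0.5083 0.0444 0.2903]
[[ 0.1504  0.9886  0.0009]
 [ 0.9886 -0.1504  0.    ]
 [ 0.0002  0.0009 -1.    ]]
mount_hole 0.97 (279.5, 233.0) [0.5088 0.0453 0.072 ] tool: [0.0009 0.0002 0.2183]
pin_tip 0.75 (278.0, 239.8) [0.5078 0.0453 0.084 ] tool: [ 0.0008 -0.0008  0.2063]
pin_knob 0.86 (283.9, 269.6) [0.5107 0.0438 0.123 ] tool: [-0.0003  0.0023  0.1673]
pin_knob 0.4 (532.5, 170.2) [0.6305 0.0756 0.123 ] tool: [0.0492 0.116  0.1674]
230.6829995930199 214.07991426443877
```

View pics/c3.png

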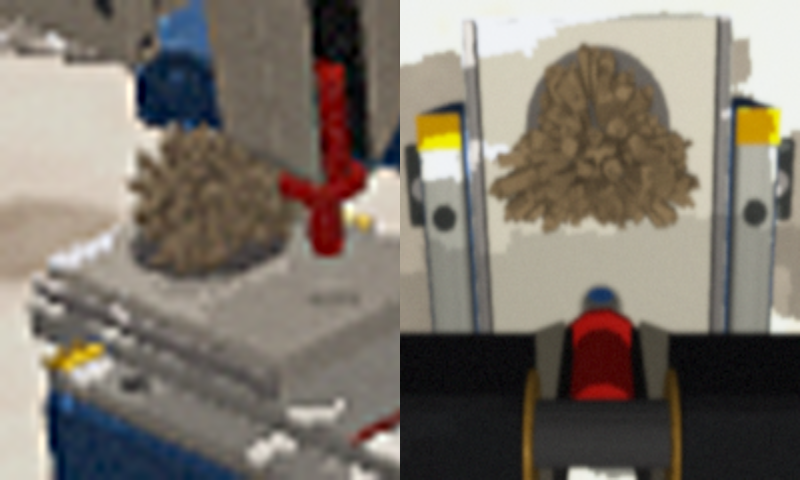

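The wrist crop shows the hole just below the pin, in line with it, and the scene crop shows the foot straight above the hole. Going down slowly.

Emit:
drive_tool:
  grip: [0,0,0,0,0,0,0]
  delta_pos:
    - [0.001,0.0005,0.006]
    - [0.001,0.0005,0.012]
    - [0.001,0.0005,0.015]
    - [0.001,0.0005,0.018]
    - [0.001,0.0005,0.02]
    - [0.001,0.0005,0.022]
    - [0.001,0.0005,0.022]
  yaw: [0,0,0,0,0,0,0]

```text
time_s: 9.02
tool_pos: [0.5086, 0.0456, 0.2676]
tool_rot: [-2.382, -2.048, -0.0]
contact_force: [0.6, -0.9, -0.9]
finger_gap: 0.0152
gripper_force: 30.0
```

Emit:
drive_tool:
  grip: [0,0,0,0,0]
  delta_pos:
    - [0,0,0.004]
    - [0,0,0.008]
    - [0,0,0.01]
    - [0,0,0.011]
    - [0,0,0.011]
  yaw: [0,0,0,0,0]

```text
time_s: 9.65
tool_pos: [0.5085, 0.0454, 0.2578]
tool_rot: [2.382, 2.048, 0.0]
contact_force: [-5.9, -2.9, 12.0]
finger_gap: 0.0148
gripper_force: 30.0
```

Emit:
drive_tool:
  grip: [0.04,0.04,0.04,0.04,0.04,0.04,0.04,0.04]
  delta_pos:
    - [0,0,0]
    - [0,0,0]
    - [0,0,0]
    - [0,0,-0.01]
    - [0,0,-0.03]
    - [0,0,-0.06]
    - [-0.02,0,-0.075]
    - [-0.02,0,-0.075]
  yaw: [0,0,0,0,0,0,0,0]

```text
time_s: 10.65
tool_pos: [0.5059, 0.0252, 0.3333]
tool_rot: [2.382, 2.045, 0.004]
contact_force: [-0.4, 0.6, 0.6]
finger_gap: 0.0399
gripper_force: 0.0
```

```bash
python3 look.py w4 pin_knob:0.091 mount_hole:0.072 plate_handle:0.086 plate_line:0.062 riser_edge:0.05
```

```text
[0.5059 0.0252 0.3333]
[[ 0.1514  0.9885  0.0033]
 [ 0.9885 -0.1514 -0.0003]
 [ 0.0002  0.0033 -1.    ]]
pin_knob 0.69 (281.4, 194.8) [0.5101 0.0468 0.091 ] tool: [0.022  0.0001 0.2423]
mount_hole 0.69 (277.3, 193.2) [0.5064 0.0445 0.072 ] tool: [ 0.0192 -0.0033  0.2613]
plate_handle 0.85 (281.1, 334.6) [ 0.4921 -0.0678  0.086 ] tool: [-0.094  -0.0003  0.2473]
plate_line 0.93 (280.8, 250.8) [ 0.5012 -0.006   0.062 ] tool: [-0.0315 -0.0007  0.2713]
```

View pics/w4.png

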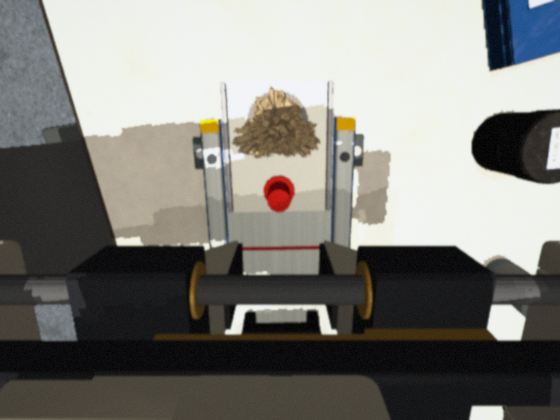

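The pin is fully seated (knob at (279,193)). Its measured positions put the handle at (0.4915,-0.068). Turning 90° and going over the handle.

Emit:
drive_tool:
  grip: [0.05,0.05,0.05,0.05,0.05,0.05,0.05,0.05,0.05,0.05,0.05]
  delta_pos:
    - [-0.05,0,0]
    - [-0.094,0,0]
    - [-0.094,0,0]
    - [-0.094,0,0]
    - [-0.094,0,0]
    - [-0.094,0,0]
    - [-0.094,0,0]
    - [-0.094,0,0]
    - [-0.094,0,0.02]
    - [-0.094,0,0.03]
    - [-0.094,0,0.03]
  yaw: [10,20,30,40,50,60,70,80,90,90,90]

```text
time_s: 12.32
tool_pos: [0.4914, -0.0669, 0.3009]
tool_rot: [-3.133, 0.231, 0.003]
contact_force: [0.3, 0.4, 0.4]
finger_gap: 0.0497
gripper_force: 0.0
```

```bash
python3 look.py w5 pin_knob:0.091 plate_handle:0.086 plate_line:0.062 riser_edge:0.05
```

```text
[ 0.4914 -0.0669  0.3009]
[[ 0.9892 -0.1465 -0.0021]
 [-0.1465 -0.9892  0.0007]
 [-0.0022 -0.0004 -1.    ]]
pin_knob 0.89 (447.8, 253.0) [ 0.4667 -0.1702  0.091 ] tool: [-0.0088  0.1058  0.2098]
pin_knob 0.57 (101.5, 236.7) [0.5099 0.0439 0.091 ] tool: [ 0.0025 -0.1123  0.2099]
plate_handle 0.61 (287.4, 235.2) [ 0.4919 -0.0712  0.086 ] tool: [0.0016 0.0042 0.2149]
plate_handle 0.25 (112.0, 230.3) [0.5119 0.0392 0.086 ] tool: [ 0.0052 -0.1079  0.2149]
plate_line 0.67 (194.9, 224.4) [ 0.5012 -0.0063  0.062 ] tool: [ 0.0014 -0.0613  0.2389]
```

View pics/w5.png

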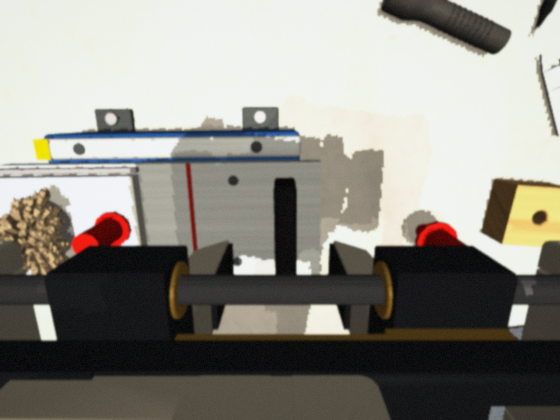

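Handle bar at (285,225), midway between the jaws, with the plate edges square to the tool. Descending and gripping.

Emit:
drive_tool:
  grip: [0.05,0.05,0.05,0.05,0,0,0,0,0,0]
  delta_pos:
    - [0.001,0.003,0.025]
    - [0.001,0.003,0.045]
    - [0.001,0.003,0.056]
    - [0.001,0.003,0.056]
    - [0.001,0.003,0.056]
    - [0.001,0.003,0.056]
    - [0.001,0.003,0.056]
    - [0.001,0.003,0.056]
    - [0.001,0.003,0.056]
    - [0.001,0.003,0.056]
  yaw: [0,0,0,0,0,0,0,0,0,0]

```text
time_s: 13.82
tool_pos: [0.4921, -0.0702, 0.2459]
tool_rot: [3.133, -0.236, 0.0]
contact_force: [-1.2, 1.2, 3.2]
finger_gap: 0.0135
gripper_force: 30.0
```

Run:
```python
from h import *
np.set_printoptions(precision=4,suppress=True)
s=readout.get_state(); print(s["tool_pos"],s["contact_force"],s["finger_gap"],s["q"])
M=R.from_rotvec(s["tool_rot"]).as_matrix()
# plate line from red, riser front edge from yellow, each in cameras
for c in ["wrist","top","scene"]:
    im=imaging.snapshot(c); cv2.imwrite(f"pics/g_{c}.png",im); hs=cv2.cvtColor(im,cv2.COLOR_BGR2HSV)
    y=((hs[...,0]>20)&(hs[...,0]<34)&(hs[...,1]>170)&(hs[...,2]>110)).astype(np.uint8)
    n,l,st,ce=cv2.connectedComponentsWithStats(y)
    for i in range(1,n):
        if st[i,4]>8: print(c,"yellow",st[i],ce[i],atz(c,*ce[i],.058))
    for q in ["plate_line","plate_handle","riser_edge"]:
        for r in imaging.mark_of(c,q)[:2]:
            u,v=r["centre"][0]*560,r["centre"][1]*420; print(c,q,round(r["score"],2),(u,v),atz(c,u,v,{"plate_line":.062,"plate_handle":.086,"riser_edge":.05}[q]))
```

```text
[ 0.4921 -0.0702  0.2459] [-1.2082  1.1858  3.2157] 0.013515073235240973 [-0.2961  0.4847  1.8042  0.      0.8524  1.4249]
wrist plate_line 0.88 (161.89600000000002, 256.914) [ 0.5015 -0.0056  0.062 ]
wrist plate_handle 0.67 (281.288, 275.688) [ 0.4926 -0.0703  0.086 ]
top plate_line 0.69 (243.992, 235.998) [ 0.5005 -0.0009  0.062 ]
top plate_handle 0.59 (272.608, 238.308) [ 0.4906 -0.0736  0.086 ]
scene yellow [196 222   7   3  12] [199.     222.9167] [0.4645 0.0998 0.058 ]
scene plate_line 0.83 (251.104, 227.094) [ 0.5015 -0.0144  0.062 ]
scene plate_handle 0.85 (271.992, 222.39) [ 0.5049 -0.0659  0.086 ]
scene riser_edge 0.26 (241.696, 228.81599999999997) [0.5021 0.0118 0.05  ]
```

Run:
```python
from h import *
np.set_printoptions(precision=4,suppress=True)
m=imaging.camera_model("wrist"); s=readout.get_state()
def T(p,Rm): A=np.eye(4);A[:3,:3]=Rm;A[:3,3]=p;return A
C=np.array(m["view"])@T(s["tool_pos"],R.from_rotvec(s["tool_rot"]).as_matrix())
e=np.array([.149,.9888]); line=s["tool_pos"][:2]+.065*e
for n,p,rv in [("w2",[.5077,.0018,.3256],[2.382,2.048,0]),("w4",[.5059,.0252,.3333],[2.382,2.045,.004]),("w3",[.5083,.0444,.2903],[2.382,2.047,.001])]:
    V=C@np.linalg.inv(T(p,R.from_rotvec(rv).as_matrix()))
    im=cv2.imread(f"pics/{n}.png"); hs=cv2.cvtColor(im,cv2.COLOR_BGR2HSV)
    y=((hs[...,0]>18)&(hs[...,0]<34)&(hs[...,1]>130)&(hs[...,2]>90)).astype(np.uint8)
    k,l,st,ce=cv2.connectedComponentsWithStats(y); o=-V[:3,:3].T@V[:3,3]
    P=[]
    for i in range(1,k):
        if st[i,4]>60 and st[i,1]<200:
            for v in (st[i,1]-.5,st[i,1]+st[i,3]-.5):
                d=V[:3,:3].T@np.array([(ce[i,0]-m["cx"])/m["fx"],-(v-m["cy"])/m["fy"],-1]); q=o+d*(.058-o[2])/d[2]
                print(n,st[i],q,"slide",(q[:2]-line)@e)
```

```text
w2 [333  84  20  15 268] [0.5661 0.0913 0.058 ] slide 0.10572281956828519
w2 [333  84  20  15 268] [0.5651 0.0811 0.058 ] slide 0.0955270673649906
w2 [190  86  20  15 258] [0.4641 0.1055 0.058 ] slide 0.10455238837623038
w2 [190  86  20  15 258] [0.4619 0.0954 0.058 ] slide 0.0943231092354349
w4 [336 117  19  14 235] [0.5659 0.0916 0.058 ] slide 0.10605352571351377
w4 [336 117  19  14 235] [0.5649 0.0813 0.058 ] slide 0.09572794736072614
w4 [200 119  19  14 245] [0.4639 0.1058 0.058 ] slide 0.10490501964326739
w4 [200 119  19  14 245] [0.4618 0.0957 0.058 ] slide 0.09455952631982195
w3 [348 147  22  16 346] [0.5662 0.0916 0.058 ] slide 0.10609848999436748
w3 [348 147  22  16 346] [0.5653 0.0814 0.058 ] slide 0.0957952508568401
w3 [188 149  23  17 348] [0.464 0.106 0.058] slide 0.10503940068477494
w3 [188 149  23  17 348] [0.4616 0.0952 0.058 ] slide 0.09405051322288596
```

Emit:
drive_tool:
  grip: [0,0,0,0,0,0]
  delta_pos:
    - [0,-0.005,0]
    - [0,-0.012,0]
    - [0,-0.02,0]
    - [0,-0.03,0]
    - [0,-0.04,0]
    - [0,-0.04,0]
  yaw: [-0.5,-0.5,-0.5,-0.5,-0.5,-0.5]

```text
time_s: 15.18
tool_pos: [0.4984, -0.0298, 0.2459]
tool_rot: [-3.133, 0.222, -0.002]
contact_force: [0.8, 3.6, 4.9]
finger_gap: 0.0137
gripper_force: 30.0
```

Emit:
drive_tool:
  grip: [0,0,0,0,0,0,0]
  delta_pos:
    - [0,-0.008,0]
    - [0,-0.018,0]
    - [0,-0.028,0]
    - [0,-0.038,0]
    - [0,-0.046,0]
    - [0,-0.05,0]
    - [0,-0.05,0]
  yaw: [0,0,0,0,0,0,0]

```text
time_s: 16.05
tool_pos: [0.5053, 0.0187, 0.2459]
tool_rot: [3.133, -0.223, 0.001]
contact_force: [-0.6, -2.3, 4.8]
finger_gap: 0.0135
gripper_force: 30.0
```

```bash
cat > m.py <<'E'
from h import *
import sys
np.set_printoptions(precision=4,suppress=True)
s=readout.get_state(); e=np.array([.141,.990]); edge=np.array([.515,.0986]); print(s["contact_force"],s["moment"])
print("tcp-based remaining",(edge-s["tool_pos"][:2])@e-.065)
im=imaging.snapshot("wrist"); cv2.imwrite(f"pics/{sys.argv[1]}.png",im); hs=cv2.cvtColor(im,cv2.COLOR_BGR2HSV)
for r in imaging.mark_of("wrist","plate_line")[:2]:
    u,v=r["centre"][0]*560,r["centre"][1]*420;p=atz("wrist",u,v,.062); print("line",u,v,p,"rem",(edge-p[:2])@e)
y=((hs[...,0]>18)&(hs[...,0]<34)&(hs[...,1]>130)&(hs[...,2]>90)).astype(np.uint8)
k,l,st,ce=cv2.connectedComponentsWithStats(y)
for i in range(1,k):
    if st[i,4]>60: p=atz("wrist",st[i,0]-.5,ce[i,1],.058); print(st[i],p,"edge off",(p[:2]-edge)@e)
E
python3 m.py s1
```

```text
[-0.5768 -2.2734  4.7974] [-0.3638  0.2166  0.0602]
tcp-based remaining 0.015503283813897123
line 163.12800000000001 256.116 [0.5146 0.0825 0.062 ] rem 0.015976912898714387
line 282.912 274.89 [0.4942 0.0193 0.062 ] rem 0.08146682640865127
[125 147  22  29 547] [0.5677 0.0916 0.058 ] edge off 0.0005022529599616434
[243 269   5  40 125] [0.4855 0.044  0.058 ] edge off -0.058171497483699146
[314 281   5  36 101] [0.4751 0.004  0.058 ] edge off -0.09926931017469472
```

View pics/s1.png

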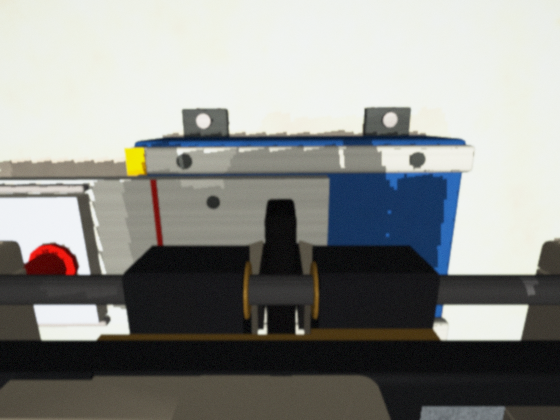

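The red line is at (157,210) and the yellow rail's front edge at x≈125. About 15.7 mm remains, and both measurements agree.

Emit:
drive_tool:
  grip: [0,0,0,0,0,0]
  delta_pos:
    - [0,-0.004,0]
    - [0,-0.009,0]
    - [0,-0.013,0]
    - [0,-0.0155,0]
    - [0,-0.0155,0]
    - [0,-0.0155,0]
  yaw: [0,0,0,0,0,0]

```text
time_s: 16.9
tool_pos: [0.5075, 0.0336, 0.246]
tool_rot: [3.133, -0.223, 0.001]
contact_force: [-0.9, -4.8, 5.6]
finger_gap: 0.0139
gripper_force: 30.0
```

```bash
python3 m.py s2
python3 - <<'E'
from h import *
a=cv2.resize(cv2.imread("pics/s2.png")[:,:300],(400,560)); b=imaging.snapshot("scene")[150:270,170:290]
cv2.imwrite("pics/f.png",np.hstack([a,cv2.resize(b,(400,560),interpolation=cv2.INTER_CUBIC)]))
E
```

```text
[-0.9127 -4.7985  5.6286] [-0.7258  0.2554 -0.0113]
tcp-based remaining 0.00042695141632558
line 163.184 255.10800000000003 [0.5174 0.0972 0.062 ] rem 0.0010635327785610382
[155 147  21  29 536] [0.5674 0.0911 0.058 ] edge off 7.178358704888439e-06
[243 271   5  46 138] [0.4855 0.0593 0.058 ] edge off -0.04310877370461923
[314 272   5  45 114] [0.4796 0.0186 0.058 ] edge off -0.08423915262520754
```

View pics/f.png

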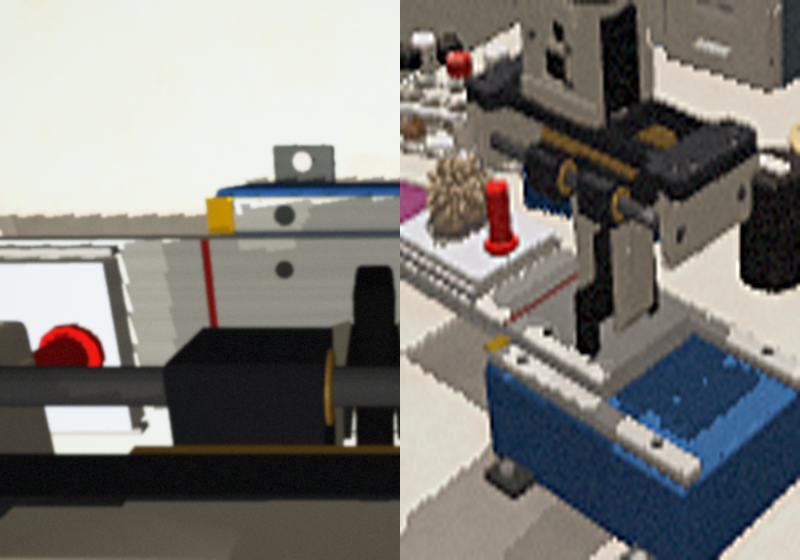

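The red line meets the yellow rail's front edge at (205,238). The plate is level, the pin is home and the gripper holds. I'll add a last 0.6 mm and let it settle.

Emit:
drive_tool:
  grip: [0,0,0,0]
  delta_pos:
    - [0,-0.0006,0]
    - [0,-0.0006,0]
    - [0,-0.0006,0]
    - [0,-0.0006,0]
  yaw: [0,0,0,0]

```text
time_s: 17.55
tool_pos: [0.5076, 0.0339, 0.2461]
tool_rot: [3.133, -0.223, 0.001]
contact_force: [-1.1, -5.9, 6.9]
finger_gap: 0.0135
gripper_force: 30.0
```

```bash
python3 -c "
from workcell import readout,job
s=readout.get_state();print(s['tool_pos'],s['contact_force'],s['gripper_force']);print(job.job_done())"
```

```text
[0.50756288 0.0339427  0.24606633] [-1.12920995 -5.8920911   6.89486957] 29.953206181526184
the job is handed in; nothing more can be done
None
```

The job is handed in at about 17.6 s with no verdict shown: the pin is fully home, the plate's red line measures within about 1 mm of the riser's front edge, the gripper still holds the plate level, and nothing I did went near the can or bottle.

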